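# Weigh down the flower press with the full tin

## Robot

A 7-joint arm with a two-finger parallel gripper is mounted at the origin on the work surface. World frame = base frame: x ahead of the robot, y to its left, z up, the work surface at z = 0. Lengths are in m, angles in rad, forces in N, time in s.
With the tool pointing down it reaches from about 0.4 to 0.85 m from the base axis. Payload 10.4 kg.
Tool frame: the origin (TCP) lies at the very end of the fingers, on their centre line; the grasp point (between the pads) lies manip.hold_point_z behind it (manip.hold_point_z is the distance from the TCP to the grasp point, in m); z points along the fingers, y is the direction in which the jaws open and shut (so a half turn about z gives the same grasp; the last joint's range is limited). The gripper opens to 85 mm and grips with 20 to 120 N. Pads are 22 mm wide; open, the fingers measure 114 mm over their backs; the gripper's body (76 mm by 85 mm) begins 54 mm behind the grasp point. The pads swing forward as they close: fully open they stand 13 mm farther back than shut.
Start: joints at [1.151, 0.332, -0.065, 1.46, 0.022, 1.35, -0.088], TCP at [0.242, -0.576, 0.231] pointing down, gripper open.
Joint ranges: [-2.6, 2.6], [-0.5, 2.12], [-1.47, 1.34], [0.16, 2.42], [-1.27, 4.41], [0.06, 2.06], [-2.6, 2.6]. Speed limits (rad/s): [2.22, 2.22, 2.79, 2.79, 3.14, 3.14, 3.14].

## Interface

Orientations are given as a unit quaternion [x, y, z, w].
In Python, from workcell import manip gives the robot as it stands.
- The arm moves only by the tool jog_arm, never from a script. Its arguments are lists of equal length, an entry for each row: "translation": the shift along the world's x, y, z in mm, a list of three; "turn": the turn about the world's z in degrees. In form: {"translation": [[x, y, z], ...], "turn": [turn, ...]}. A call has 1 to 12 rows; each row is the pose to reach, as a shift and turn from the pose measured when the call began; what a row does not reach only later rows make up. A row lasts 1/12 s, in which the tool goes at most 41.7 mm and 7.16 degrees, less where a joint would pass 70% of its speed; a pose out of reach is approached as far as the arm can. A call with a gripper value outside its range is refused whole. "grip" is the finger opening in mm, from 0 to 85.4, set as the call begins (left out, the last holds). The fingers move at their own pace and stop on an object; "grip_force" is the grip in N (left out, the last holds). Time passes only in rows, so rows that repeat a pose let the fingers close. It gives the time, the measured TCP pose, the force and the opening at its end, in the units of the state.
- manip.get_obs(): the state, without advancing time (a new reading comes with each control period).
- manip.camera(name): name is "scene" or "top" or "wrist"; returns a dict with "frame" (480x640x3 uint8, red, green, blue), "mtx" (3x3 intrinsics, pixels), "pose" (4x4, takes a point from camera to world coordinates). Camera axes: x right, y down, z forward; pixel columns grow to the right and rows downward; lengths in m; the calibration is good to about 2 mm. A picture is of the moment at which its call begins. There is no depth.
- manip.hand_in(): hands the job in, once; it reports no verdict.
Trained networks look in a picture, given as the dict that the camera call returned (one of the last four; its "shot" number tells which), for a name from the list of things; names that differ only in an ending like _2 or _b are one class to them, and where a whole thing is asked for, a point or a joint stands for the part that bears it (a point fixed in the world has none). Each returns a list of dicts, best first, with "confidence" (0 to 1); they miss things now and then, are a little off and sometimes report something else, mostly with a low value. They report only what shows in the picture. A call takes as long as a camera call. They do not tell look-alikes from the thing itself.
- manip.outline_of(picture, label): "mask" (480x640 bool, what is visible of it) and "extent" ([left, top, right, bottom] in pixels, round what is visible of it).
- manip.pinpoint(picture, label): "at" ([column, row] in pixels: a listed point, or the origin of a listed thing).
The state is a dict: "clock": time; "joint_pos": joint angles; "joint_velocities": joint speeds; "tau": joint torques, N m; "position": TCP position; "ee_rot": TCP orientation; "ft_force": force on the tool from outside, world axes, zero at the start; "torque": the same for the moment, N m; "grip_width": opening from 0.0 (shut) to 1.0 (fully open).
Only numpy, scipy, OpenCV 4.12 (cv2) and the standard library are available. Lean on these libraries where they do the work, as an engineer would, in place of code of your own. Each camera call takes 0.05 s, during which the arm holds its last target. There are 200 camera calls.

## Task

One of the three look-alike closed tins on the cork coasters is full, the other two are nearly empty: find the full one by its weight and stand it gently, upright, in the middle of the flower press's board, so that it alone holds the board fully down. The two light tins must end standing in the middle of the same coasters they started on; do not drop or tip over any tin, and leave the other things on the desk alone.

Things in the scene. Friction and masses are not known exactly. Their poses are not given: they have to be found in the camera images.
- press_board (a joint): How far the press's board is pushed down: 0 raised (start), 0.012 (m) fully down on its stop. It slides straight down on springs: it begins to move at about 1.9 N and is fully down at about 2.8 N, so a nearly empty tin does not move it and the full tin closes it completely.
- board_top (a point): Centre of the upper face of the flower press's board, a pale square wooden board 150 x 150 x 16 mm; the face is 49 mm above the desk when raised, 37 mm when down, and the point moves with it. Axes: z up, x and y along its edges. The press is fixed to the desk. Near each corner, 64 mm from the centre in x and y, a steel rod with a brass cap (14 mm wide, top 65 mm above the desk) passes through.
- tin_1: One of three closed tins that look exactly alike: upright plain metal cylinder with a flush lid, 60 mm diameter, 75 mm high, rigid, origin at the centre of its underside, z up. It starts standing on coaster_1. Exactly one of the three, at random, is full and weighs 400 to 550 g; the other two weigh 130 to 175 g. The contents can shift by a few mm inside.
- tin_2: One of three closed tins that look exactly alike: upright plain metal cylinder with a flush lid, 60 mm diameter, 75 mm high, rigid, origin at the centre of its underside, z up. It starts standing on coaster_2. Exactly one of the three, at random, is full and weighs 400 to 550 g; the other two weigh 130 to 175 g. The contents can shift by a few mm inside.
- tin_3: One of three closed tins that look exactly alike: upright plain metal cylinder with a flush lid, 60 mm diameter, 75 mm high, rigid, origin at the centre of its underside, z up. It starts standing on coaster_3. Exactly one of the three, at random, is full and weighs 400 to 550 g; the other two weigh 130 to 175 g. The contents can shift by a few mm inside.
- coaster_1: Round flat cork coaster, 100 mm diameter, 6 mm thick, fixed to the desk; origin at the centre of its underside.
- coaster_2: Round flat cork coaster, 100 mm diameter, 6 mm thick, fixed to the desk; origin at the centre of its underside.
- coaster_3: Round flat cork coaster, 100 mm diameter, 6 mm thick, fixed to the desk; origin at the centre of its underside.
- mug: White mug, 72 mm diameter, 85 mm high, with a handle; loose bystander, origin at the centre of its underside.
- vase: Small blue ceramic vase, 54 mm wide, 105 mm high; loose bystander, origin at the centre of its underside.
- jar: Brown glass jar with black cap, 54 mm diameter, 85 mm high; loose bystander, origin at the centre of its underside.
- candlestick: Turned wooden candlestick, 56 mm wide, 70 mm high; loose bystander, origin at the centre of its underside.
- book: Blue book lying flat, 100 x 150 x 26 mm; loose bystander, origin at the centre of its underside.
- plant: Potted plant, 72 mm wide, 105 mm high; loose bystander, origin at the centre of its underside.
- case: Black spectacle case, 60 x 130 x 35 mm; loose bystander, origin at the centre of its underside.
Things that resemble listed ones, but are neither listed nor needed, are in the scene too. Leave any pink or yellow look-alike of the tin_2 alone.

How it is judged:
By the outcome, as a careful person would: the job done as asked, in the order asked, and still so for the second after the job is handed in, with the robot touching nothing.
It also fails if it takes over 70 s, if anything falls off the work surface, if the arm or the gripper's body presses on something with over 40 N, if the wrist force passes 120 N, or if a joint passes its speed limit or range.

## Working session

There is one attempt and no reset: what is moved stays moved. The work goes in short steps, Python scripts to look and compute and a tool call to move; the robot and the scene stay as the last step left them, time stands still between calls to the robot, and variables do not carry over. Pictures are saved under pics/ and viewed, about 8 in all and at most 12, crops included, and the job is handed in when it is done.

Besides the shell and the picture viewer there is one more tool, called after "Request:" as name(argument=value, ...), one argument or row to a line, values as JSON. jog_arm: Moves the arm, as the interface text tells. Its arguments: {"type":"object","properties":{"translation":{"type":"array"},"turn":{"type":"array"},"grip":{"type":"number"},"grip_force":{"type":"number"}},"required":["translation","turn"]}

```bash
mkdir -p pics; cat > h.py <<'E'
from workcell import manip
import numpy as np, cv2
def ray(p,uv,z):
    K=np.array(p["mtx"]);T=np.array(p["pose"])
    d=T[:3,:3]@np.linalg.solve(K,[uv[0],uv[1],1.]);o=T[:3,3]
    return o+d*(z-o[2])/d[2]
def proj(p,X):
    T=np.linalg.inv(np.array(p["pose"]));c=T[:3,:3]@np.array(X)+T[:3,3];c=np.array(p["mtx"])@c
    return c[:2]/c[2]
def save(p,n): cv2.imwrite(f"pics/{n}.png",p["frame"][:,:,::-1])
E
python3 - <<'E'
from h import *
o=manip.get_obs(); print({k:np.round(v,3) for k,v in o.items()},manip.hold_point_z)
for n in("top","scene"):
    p=manip.camera(n);save(p,n+"0")
    print(n,np.round(np.array(p["pose"])[:3,3],3))
    for l,z in(("tin_1",.006),("coaster_1",0),("board_top",.049)):
        for d in manip.pinpoint(p,l): print(l,np.round(d["at"],1),round(d["confidence"],2),np.round(ray(p,d["at"],z),4))
E
```

```text
{'clock': np.float64(0.0), 'joint_pos': array([ 1.151,  0.333, -0.065,  1.461,  0.022,  1.35 , -0.088]), 'joint_velocities': array([-0.001, -0.001,  0.   ,  0.   ,  0.001, -0.   ,  0.   ]), 'tau': array([ 0.0000e+00, -6.2543e+01,  5.0000e-02, -3.9161e+01,  1.6000e-02,
        1.0000e-02,  0.0000e+00]), 'position': array([ 0.241, -0.576,  0.231]), 'ee_rot': array([ 0.98 ,  0.197, -0.   , -0.001]), 'ft_force': array([ 0.193, -0.465,  0.096]), 'torque': array([ 0.033,  0.026, -0.016]), 'grip_width': np.float64(1.002)} 0.0187
top [ 0.34  -0.     1.063]
tin_1 [491.7 295.9] 0.94 [ 0.4484 -0.3757  0.006 ]
tin_1 [310.4 270. ] 0.89 [0.493  0.0395 0.006 ]
tin_1 [396.5 249.3] 0.87 [ 0.5488 -0.1588  0.006 ]
tin_1 [241.1 205.2] 0.85 [0.6425 0.211  0.006 ]
tin_1 [261.1 252.2] 0.81 [0.5307 0.156  0.006 ]
tin_1 [290.5 207.6] 0.6 [0.6408 0.0931 0.006 ]
coaster_1 [260.5 250.4] 0.76 [0.536  0.1586 0.    ]
coaster_1 [393.2 246.6] 0.67 [ 0.5561 -0.152   0.    ]
coaster_1 [394.2 249.8] 0.64 [ 0.5486 -0.1544  0.    ]
coaster_1 [491.  298.9] 0.62 [ 0.4421 -0.376   0.    ]
board_top [153.2 280.1] 0.58 [0.4518 0.3839 0.049 ]
scene [1.182 0.502 0.709]
tin_1 [336.1 305.4] 0.86 [0.6578 0.1108 0.006 ]
tin_1 [391.8 279.3] 0.76 [0.5306 0.1585 0.006 ]
tin_1 [351.8 251.6] 0.76 [0.5088 0.0424 0.006 ]
tin_1 [238.1 178.7] 0.72 [ 0.4474 -0.3755  0.006 ]
tin_1 [379.9 331.1] 0.61 [0.6604 0.2133 0.006 ]
tin_1 [270.3 229.3] 0.58 [ 0.5579 -0.1556  0.006 ]
tin_1 [243.8 320.6] 0.39 [ 0.7945 -0.0052  0.006 ]
coaster_1 [270.3 232.6] 0.92 [ 0.5617 -0.1528  0.    ]
coaster_1 [238.2 179.9] 0.73 [ 0.4452 -0.3784  0.    ]
coaster_1 [388.3 281.8] 0.63 [0.5357 0.1537 0.    ]
coaster_1 [435.6 381.5] 0.57 [0.6911 0.3443 0.    ]
board_top [518.1 290.1] 0.8 [0.4535 0.3826 0.049 ]
```

View pics/top0.png

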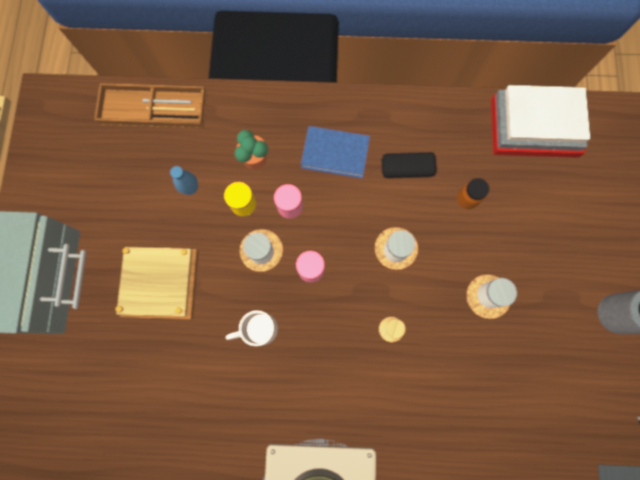

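View pics/scene0.png

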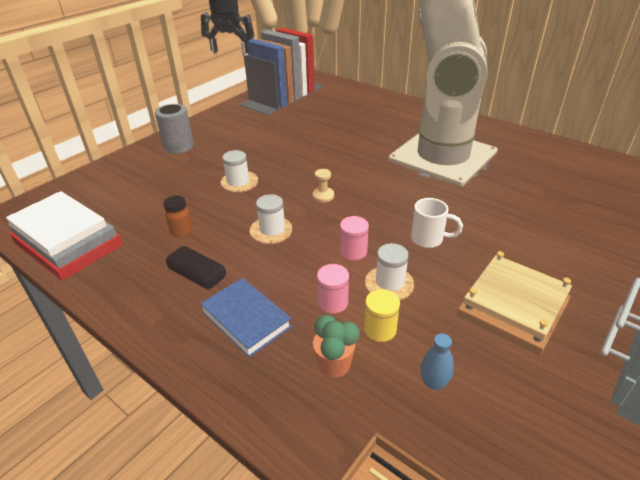

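```bash
cat >> h.py <<'E'
from scipy.optimize import least_squares
def ext(p,X):
    q=np.array([proj(p,x) for x in X]);return np.r_[q.min(0),q.max(0)]
A=np.linspace(0,2*np.pi,72)
def cyl(x,y,r,z0,z1): return [(x+r*np.cos(a),y+r*np.sin(a),z) for a in A for z in(z0,z1)]
def fit(views,r,z0,z1,x0):
    f=lambda s:np.concatenate([ext(p,cyl(s[0],s[1],r,z0,z1))-e for p,e in views])
    s=least_squares(f,x0,loss="soft_l1");return s.x,np.round(s.fun,1)
def near(p,l,x0,z,tol=.05):
    best=None
    for d in manip.outline_of(p,l):
        e=np.array(d["extent"],float);c=ray(p,(e[:2]+e[2:])/2,z)[:2]
        k=np.hypot(*(c-np.array(x0)))
        if k<tol and(best is None or k<best[0]):best=(k,e)
    return best and best[1]
E
python3 - <<'E'
from h import *
C=[(.532,.157),(.552,-.155),(.447,-.376)]
P=[manip.camera(n) for n in("top","scene")]
for c in C:
    for l,r,z0,z1 in(("tin_1",.03,.006,.081),("coaster_1",.05,0,.006)):
        for vs in(P,P[:1],P[1:]):
            v=[(p,near(p,l,c,(z0+z1)/2)) for p in vs]; v=[a for a in v if a[1] is not None]
            if v:
                s,f=fit(v,r,z0,z1,c);print(l,len(v),np.round(s,4),f)
for p in P:
    for d in manip.outline_of(p,"board_top")[:2]: print(d["extent"],d["confidence"])
    for n,X in(("fit",[(.452+a*.064,.383+b*.064,.065) for a in(-1,1) for b in(-1,1)]),):print(n,np.round([proj(p,x) for x in X],1).tolist())
    x0,y0=(90,225) if p is P[0] else (440,240)
    cv2.imwrite(f"pics/b{p is P[0]:d}.png",cv2.resize(p["frame"][y0:y0+110,x0:x0+140,::-1],None,fx=4,fy=4,interpolation=2))
a,b=[cv2.imread(f"pics/b{i}.png") for i in(1,0)];cv2.imwrite("pics/bb.png",cv2.resize(np.vstack([a,b]),None,fx=.68,fy=.68))
E
```

```text
tin_1 2 [0.5327 0.1563] [-2.1  0.9 -0.6 -2.6 -1.4 -1.7 -0.2 -0.3]
tin_1 1 [0.5314 0.153 ] [-0.7  1.6  0.8 -1.9]
tin_1 1 [0.5342 0.1589] [-0.7 -0.8  0.6  0.6]
coaster_1 2 [0.5347 0.1554] [-0.2 -0.1 -3.  -1.4  0.7 -6.4 -2.7 -0.7]
coaster_1 1 [0.5331 0.1517] [ 1.4  0.7 -1.4 -0.6]
coaster_1 1 [0.5403 0.1613] [ 1.6 -3.8 -1.5  2.3]
tin_1 2 [ 0.5458 -0.1606] [ 1.   0.2 -1.7  0.2  0.6 -0.3 -2.5  0.7]
tin_1 1 [ 0.5463 -0.1617] [ 1.4 -0.  -1.2  0. ]
tin_1 1 [ 0.5442 -0.1594] [ 1.4 -0.5 -1.7  0.5]
coaster_1 2 [ 0.5526 -0.1565] [ 1.3 -0.5  0.6 -3.6  1.8 -6.3  6.   0.7]
coaster_1 1 [ 0.5474 -0.1543] [ 0.3  1.6 -0.3 -1.4]
coaster_1 1 [ 0.5594 -0.1627] [-2.1 -5.8  2.2  1.2]
tin_1 2 [ 0.451  -0.3681] [ 0.1  1.  -0.9  1.1 -1.5  4.1 -1.1  0.4]
tin_1 1 [ 0.4533 -0.3692] [ 0.5 -0.1 -0.5  0.1]
tin_1 1 [ 0.4423 -0.3721] [-0.1  2.4  0.1 -1.5]
coaster_1 2 [ 0.4429 -0.3727] [-0.8 -0.3  2.  -0.   0.9 -2.5 -0.2  2.3]
coaster_1 1 [ 0.4425 -0.3713] [-1.4 -0.1  1.3  0.1]
coaster_1 1 [ 0.4421 -0.3747] [ 0.6 -2.8 -0.6  1.9]
[114.8, 248.9, 188.9, 314.4] 0.95
fit [[177.2, 309.9], [117.9, 307.7], [183.2, 251.2], [125.4, 249.2]]
[463.6, 255.4, 570.4, 337.6] 0.91
fit [[501.0, 251.9], [567.3, 278.9], [473.3, 288.4], [543.6, 320.6]]
```

View pics/bb.png

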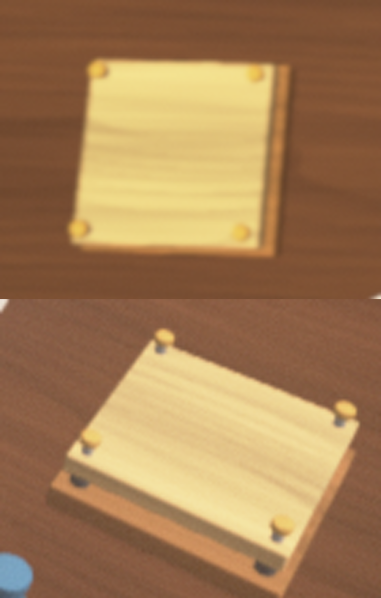

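Request:
jog_arm(
  translation=[
    [30,30,0],
    [60,60,0],
    [90,90,0],
    [120,120,0],
    [150,150,0],
    [180,180,0],
    [205,203,0],
    [205,203,0],
    [205,203,0],
  ],
  turn=[-4,-8,-12,-16,-20,-22.7,-22.7,-22.7,-22.7],
)

```text
clock: 2.55
position: [0.4486, -0.3711, 0.2314]
ee_rot: [1.0, 0.003, 0.0, -0.0]
ft_force: [-1.7, -1.7, 0.4]
grip_width: 1.001
```

```bash
cat >> h.py <<'E'
def wfit(c,n=None):
    o=manip.get_obs();p=manip.camera("wrist")
    if n:save(p,n)
    print("t",o["clock"],"tcp",np.round(o["position"],4),np.round(o["ee_rot"],3),"F",np.round(o["ft_force"],2),"g",round(o["grip_width"],3))
    for l,r,z0,z1 in(("tin_1",.03,.006,.081),("coaster_1",.05,0,.006)):
        e=near(p,l,c,(z0+z1)/2)
        if e is not None: print(l,e,*fit([(p,e)],r,z0,z1,c))
        for d in manip.pinpoint(p,l)[:2]:print("  pin",np.round(ray(p,d["at"],z0),4),round(d["confidence"],2))
    return p
E
python3 - <<'E'
from h import *
wfit((.447,-.373),"w1")
E
```

```text
t 2.55 tcp [ 0.4486 -0.3711  0.2314] [ 1.     0.003  0.    -0.   ] F [-1.72 -1.67  0.39] g 1.001
tin_1 [281.1 174.2 359.8 252.3] [ 0.45288437 -0.37318354] [ 2.1 -2.1 -2.1  1.2]
  pin [ 0.5483 -0.159   0.006 ] 0.73
  pin [ 0.4521 -0.3711  0.006 ] 0.67
coaster_1 [268.8 155.3 365.9 251.3] [ 0.44970285 -0.37054631] [-1.3 -1.   1.3  1.8]
```

View pics/w1.png

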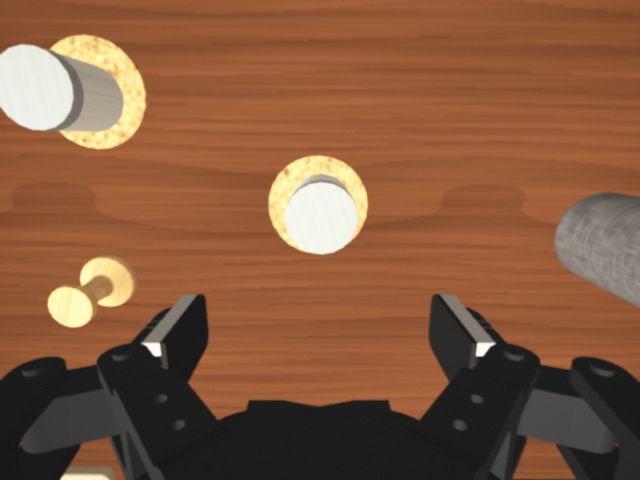

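```bash
cat >> h.py <<'E'
def circ(p,c,tin=True):
    """lid / coaster centre from bright regions near c: minEnclosing-like fit on hull contour back-projected to plane"""
    hsv=cv2.cvtColor(p["frame"],cv2.COLOR_RGB2HSV);out={}
    for nm,z,r,m in(("lid",.081,.03,(hsv[...,1]<70)&(hsv[...,2]>190)),("coaster",.006,.05,(hsv[...,2]>195)&(hsv[...,1]>70))):
        uv=proj(p,(c[0],c[1],z));rp=np.linalg.norm(proj(p,(c[0]+r,c[1],z))-uv)
        yy,xx=np.mgrid[:480,:640];k=m&(np.hypot(xx-uv[0],yy-uv[1])<1.35*rp)
        k=cv2.morphologyEx(k.astype(np.uint8),cv2.MORPH_OPEN,np.ones((3,3)))
        cs=cv2.findContours(k,cv2.RETR_EXTERNAL,cv2.CHAIN_APPROX_NONE)[0]
        if not cs: print(nm,"none");continue
        h=cv2.convexHull(np.vstack([q for q in cs if len(q)>15]))[:,0]
        X=np.array([ray(p,q,z)[:2] for q in h])
        s=least_squares(lambda s:np.hypot(*(X-s[:2]).T)-s[2],[*c,r],loss="soft_l1",f_scale=.001)
        print(nm,np.round(s.x,4),"rms",np.round(np.sqrt(np.mean(s.fun**2)),4));out[nm]=s.x
    return out
E
python3 - <<'E'
from h import *
w=manip.camera("wrist");t=manip.camera("top")
for p,cs in((w,[(.45,-.372),(.548,-.157)]),(t,[(.447,-.372),(.548,-.157),(.532,.156)])):
    for c in cs: print(c);circ(p,c)
E
```

```text
(0.45, -0.372)
lid [ 0.4527 -0.3732  0.0301] rms 0.0011
coaster [ 0.4496 -0.3708  0.05  ] rms 0.0002
(0.548, -0.157)
lid [ 0.5494 -0.1601  0.0294] rms 0.0001
coaster [ 0.5539 -0.1602  0.0498] rms 0.0003
(0.447, -0.372)
lid [ 0.4457 -0.3637  0.0319] rms 0.0022
coaster [ 0.4478 -0.3675  0.0489] rms 0.0006
(0.548, -0.157)
lid [ 0.5451 -0.1529  0.0326] rms 0.0027
coaster [ 0.5521 -0.1572  0.0493] rms 0.0004
(0.532, 0.156)
lid [0.5325 0.1569 0.0285] rms 0.0005
coaster [0.5364 0.1576 0.0494] rms 0.0005
```

Request:
jog_arm(
  translation=[
    [4,-2,-30],
    [4,-2,-65],
    [4,-2,-100],
    [4,-2,-135],
    [4,-2,-165],
    [4,-2,-185],
    [4,-2,-197],
    [4,-2,-199],
    [4,-2,-199],
  ],
  turn=[0,0,0,0,0,0,0,0,0],
)

```text
clock: 3.65
position: [0.4496, -0.3767, 0.0324]
ee_rot: [1.0, -0.001, -0.0, 0.0]
ft_force: [-0.3, 0.1, -0.4]
grip_width: 1.002
```

Request:
jog_arm(
  translation=[
    [0,0,0],
    [0,0,0],
    [0,0,0],
    [0,0,0],
    [0,0,0],
    [0,0,0],
    [0,0,0],
    [0,0,0],
  ],
  turn=[0,0,0,0,0,0,0,0],
  grip=50,
  grip_force=25,
)

```text
clock: 4.32
position: [0.4506, -0.3773, 0.0345]
ee_rot: [1.0, -0.001, 0.001, 0.001]
ft_force: [-1.5, 1.6, 6.1]
grip_width: 0.706
```

Request:
jog_arm(
  translation=[
    [0,0,5],
    [0,0,15],
    [0,0,25],
    [0,0,30],
    [0,0,30],
    [0,0,30],
    [0,0,30],
  ],
  turn=[0,0,0,0,0,0,0],
)

```text
clock: 4.9
position: [0.4504, -0.3771, 0.0642]
ee_rot: [1.0, -0.001, 0.001, 0.001]
ft_force: [0.0, -0.9, -1.8]
grip_width: 0.707
```

```bash
python3 - <<'E'
from h import *
F=[]
for i in range(3):
    w=manip.camera("wrist");o=manip.get_obs();F.append(o["ft_force"]);print(np.round(o["position"],4),np.round(F[-1],2),o["clock"])
    circ(w,(.45,-.372))
save(w,"w2")
E
```

```text
[ 0.4503 -0.377   0.064 ] [-0.05  0.42 -2.54] 4.95
lid [ 0.4465 -0.3709  0.0404] rms 0.0023
coaster [ 0.4499 -0.3709  0.0494] rms 0.0021
[ 0.4503 -0.377   0.064 ] [-0.07  0.14 -0.79] 5.0
lid [ 0.4466 -0.3707  0.0404] rms 0.0024
coaster [ 0.4499 -0.3708  0.0494] rms 0.002
[ 0.4503 -0.377   0.064 ] [-0.2   0.56 -0.8 ] 5.05
lid [ 0.4464 -0.3709  0.0404] rms 0.0023
coaster [ 0.4499 -0.3709  0.0494] rms 0.002
```

View pics/w2.png

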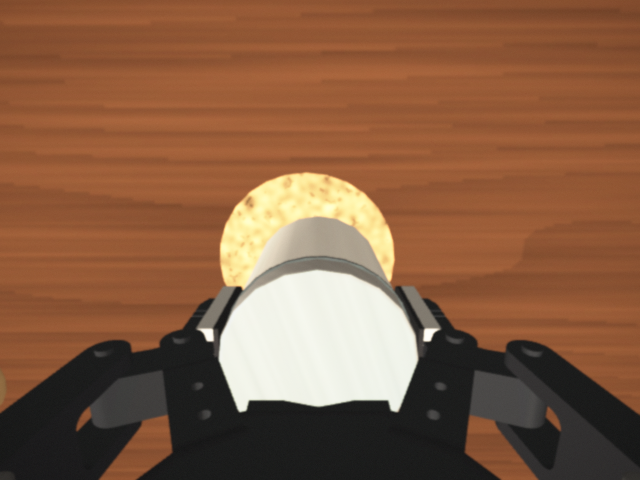

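```bash
cat >> h.py <<'E'
def lidx(p,zl,y):
    """x of held tin: upper visible lid edge, column by column"""
    hsv=cv2.cvtColor(p["frame"],cv2.COLOR_RGB2HSV);m=((hsv[...,1]<40)&(hsv[...,2]>215)).astype(np.uint8)
    n,L,st,_=cv2.connectedComponentsWithStats(m);i=1+np.argmax(st[1:,4]);m=L==i
    cols=np.arange(st[i,0]+st[i,2]//4,st[i,0]+3*st[i,2]//4);X=np.array([ray(p,(c,np.argmax(m[:,c])-.5),zl)[:2] for c in cols])
    s=least_squares(lambda s:np.hypot(X[:,0]-s[0],X[:,1]-s[1])-.0295,[.45,y],loss="soft_l1",f_scale=.001)
    print("lid x,y",np.round(s.x,4),"rms",np.sqrt(np.mean(s.fun**2)).round(5));return s.x
def weigh(n):
    F=[]
    for _ in range(n):
        p=manip.camera("wrist");F.append(manip.get_obs()["ft_force"])
    o=manip.get_obs();print("t",o["clock"],np.round(o["position"],4),"F",np.mean(F,0).round(2),np.std(F,0).round(2));return p
E
python3 - <<'E'
from h import *
w=weigh(10);lidx(w,.1107,-.377)
E
```

```text
t 5.55 [ 0.4506 -0.3772  0.0645] F [ 0.05 -0.03 -1.52] [0.32 0.45 0.7 ]
lid x,y [ 0.4521 -0.3771] rms 0.00015
```

Request:
jog_arm(
  translation=[
    [-1,3,0],
    [-2,6,0],
    [-2,6,0],
    [-2,6,0],
  ],
  turn=[0,0,0,0],
)

```text
clock: 5.88
position: [0.4486, -0.371, 0.0645]
ee_rot: [1.0, -0.001, 0.001, 0.001]
ft_force: [-0.5, 0.7, -2.5]
grip_width: 0.703
```

```bash
python3 - <<'E'
from h import *
w=weigh(1);lidx(w,.1107,-.371);circ(w,(.45,-.372))
E
```

```text
t 5.9333 [ 0.4486 -0.3711  0.0645] F [ 0.03 -0.31 -1.35] [0. 0. 0.]
lid x,y [ 0.45   -0.3708] rms 0.00014
lid [ 0.4472 -0.3715  0.0394] rms 0.0037
coaster [ 0.45   -0.3707  0.0493] rms 0.0004
```

Request:
jog_arm(
  translation=[
    [0,0,-8],
    [0,0,-18],
    [0,0,-24],
    [0,0,-27],
    [0,0,-29],
    [0,0,-30],
    [0,0,-30],
  ],
  turn=[0,0,0,0,0,0,0],
)

```text
clock: 6.52
position: [0.4485, -0.371, 0.0346]
ee_rot: [1.0, -0.001, 0.001, 0.001]
ft_force: [0.5, -0.4, -1.9]
grip_width: 0.705
```

Request:
jog_arm(
  translation=[
    [0,0,-1],
    [0,0,-1.5],
    [0,0,-2],
    [0,0,-2.5],
    [0,0,-2.5],
  ],
  turn=[0,0,0,0,0],
)

```text
clock: 6.93
position: [0.4488, -0.3712, 0.0344]
ee_rot: [1.0, -0.001, 0.001, 0.001]
ft_force: [-9.9, 7.4, 23.0]
grip_width: 0.705
```

Request:
jog_arm(
  translation=[
    [0,0,0],
    [0,0,0],
  ],
  turn=[0,0],
)

```text
clock: 7.1
position: [0.4492, -0.3716, 0.0351]
ee_rot: [1.0, -0.001, 0.001, 0.001]
ft_force: [-0.6, -0.4, -1.0]
grip_width: 0.708
```

Request:
jog_arm(
  translation=[
    [0,0,0],
    [0,0,0],
    [0,0,0],
    [0,0,0],
    [0,0,0],
    [0,0,0],
    [0,0,0],
  ],
  turn=[0,0,0,0,0,0,0],
  grip=85,
)

```text
clock: 7.68
position: [0.4492, -0.3716, 0.035]
ee_rot: [1.0, -0.001, 0.001, 0.001]
ft_force: [0.0, 0.1, -0.3]
grip_width: 0.996
```

Request:
jog_arm(
  translation=[
    [0,0,15],
    [0,0,45],
    [0,0,85],
    [0,0,125],
    [0,0,150],
    [0,0,160],
    [0,0,160],
  ],
  turn=[0,0,0,0,0,0,0],
)

```text
clock: 8.27
position: [0.4503, -0.3724, 0.1978]
ee_rot: [1.0, -0.001, 0.003, 0.003]
ft_force: [-0.4, 0.4, 1.4]
grip_width: 0.996
```

```bash
python3 - <<'E'
from h import *
w=weigh(1);circ(w,(.45,-.371));save(w,"w3")
E
```

```text
t 8.3167 [ 0.4495 -0.3718  0.1953] F [0.92 0.39 0.07] [0. 0. 0.]
lid [ 0.4523 -0.3708  0.0306] rms 0.0017
coaster [ 0.4497 -0.3709  0.0499] rms 0.0004
```

Request:
jog_arm(
  translation=[
    [10,20,15],
    [26,55,30],
    [42,90,32],
    [58,125,32],
    [74,160,32],
    [88,190,32],
    [97,206,32],
    [100,212,32],
    [100,212,32],
    [100,212,32],
  ],
  turn=[0,0,0,0,0,0,0,0,0,0],
)

```text
clock: 9.15
position: [0.5486, -0.1609, 0.2258]
ee_rot: [1.0, -0.001, 0.001, 0.002]
ft_force: [0.1, -1.1, 0.3]
grip_width: 0.996
```

```bash
python3 - <<'E'
from h import *
w=weigh(6);circ(w,(.55,-.16));save(w,"w4")
E
```

```text
t 9.45 [ 0.5491 -0.1609  0.2273] F [-0.12 -0.16 -0.12] [0.67 0.44 0.59]
lid [ 0.5509 -0.1589  0.0304] rms 0.0014
coaster [ 0.5543 -0.1592  0.05  ] rms 0.0003
```

Request:
jog_arm(
  translation=[
    [0,2,-30],
    [0,2,-65],
    [0,2,-100],
    [0,2,-135],
    [0,2,-165],
    [0,2,-183],
    [0,2,-192],
    [0,2,-194],
    [0,2,-194],
  ],
  turn=[0,0,0,0,0,0,0,0,0],
)

```text
clock: 10.2
position: [0.5494, -0.1592, 0.0337]
ee_rot: [1.0, -0.002, 0.002, 0.002]
ft_force: [-0.2, 0.9, -0.4]
grip_width: 0.998
```

Request:
jog_arm(
  translation=[
    [0,0,0],
    [0,0,0],
    [0,0,0],
    [0,0,0],
    [0,0,0],
    [0,0,0],
    [0,0,0],
    [0,0,0],
  ],
  turn=[0,0,0,0,0,0,0,0],
  grip=50,
  grip_force=25,
)

```text
clock: 10.87
position: [0.5504, -0.1594, 0.0355]
ee_rot: [1.0, -0.002, 0.003, 0.003]
ft_force: [-1.4, 0.6, 6.3]
grip_width: 0.693
```

Request:
jog_arm(
  translation=[
    [0,0,5],
    [0,0,15],
    [0,0,25],
    [0,0,30],
    [0,0,30],
    [0,0,30],
    [0,0,30],
  ],
  turn=[0,0,0,0,0,0,0],
)

```text
clock: 11.45
position: [0.5501, -0.1594, 0.0652]
ee_rot: [1.0, -0.002, 0.003, 0.002]
ft_force: [-0.4, 0.6, -1.7]
grip_width: 0.691
```

```bash
python3 - <<'E'
from h import *
w=weigh(8);lidx(w,.111,-.159);circ(w,(.554,-.159))
E
```

```text
t 11.85 [ 0.5504 -0.1594  0.0653] F [-0.03  0.13 -1.3 ] [0.41 0.55 0.24]
lid x,y [ 0.5495 -0.1591] rms 0.00014
lid [ 0.5478 -0.1585  0.0387] rms 0.0028
coaster [ 0.5544 -0.1592  0.0495] rms 0.0004
```

Request:
jog_arm(
  translation=[
    [2.5,0,0],
    [5,0,0],
    [5,0,-8],
    [5,0,-18],
    [5,0,-24],
    [5,0,-27],
    [5,0,-29],
    [5,0,-30],
    [5,0,-30],
  ],
  turn=[0,0,0,0,0,0,0,0,0],
)

```text
clock: 12.6
position: [0.5551, -0.1593, 0.0355]
ee_rot: [1.0, -0.002, 0.003, 0.002]
ft_force: [-1.3, 0.8, 0.1]
grip_width: 0.695
```

Request:
jog_arm(
  translation=[
    [0,0,-0.3],
    [0,0,-0.6],
    [0,0,-0.6],
  ],
  turn=[0,0,0],
)

```text
clock: 12.85
position: [0.5552, -0.1593, 0.0355]
ee_rot: [1.0, -0.002, 0.003, 0.003]
ft_force: [-3.0, 0.5, 7.2]
grip_width: 0.693
```

Tin is down; release and go up. Next, the third tin (about (0.532, 0.157)).

Request:
jog_arm(
  translation=[
    [0,0,0],
    [0,0,0],
    [0,0,0],
    [0,0,0],
    [0,0,0],
    [0,0,0],
    [0,0,0],
  ],
  turn=[0,0,0,0,0,0,0],
  grip=85,
)

```text
clock: 13.43
position: [0.5552, -0.1593, 0.0355]
ee_rot: [1.0, -0.002, 0.003, 0.003]
ft_force: [-0.9, -0.4, -0.2]
grip_width: 0.998
```

Request:
jog_arm(
  translation=[
    [0,0,15],
    [0,0,45],
    [0,0,85],
    [0,0,125],
    [0,0,165],
    [0,0,185],
    [0,0,193],
    [0,0,193],
  ],
  turn=[0,0,0,0,0,0,0,0],
)

```text
clock: 14.1
position: [0.5561, -0.1595, 0.2305]
ee_rot: [1.0, -0.002, 0.005, 0.003]
ft_force: [-0.1, 0.4, -0.5]
grip_width: 0.991
```

```bash
python3 - <<'E'
from h import *
w=weigh(1);circ(w,(.554,-.159));save(w,"w5")
E
```

```text
t 14.15 [ 0.5553 -0.1594  0.2284] F [ 0.43 -0.12 -0.53] [0. 0. 0.]
lid [ 0.5557 -0.1587  0.0305] rms 0.0015
coaster [ 0.5543 -0.1592  0.0501] rms 0.0003
```

Request:
jog_arm(
  translation=[
    [0,20,0],
    [-3,55,0],
    [-6,95,0],
    [-9,135,0],
    [-12,175,0],
    [-15,215,0],
    [-18,255,0],
    [-21,290,0],
    [-22,308,0],
    [-22,315,0],
    [-22,315,0],
    [-22,315,0],
  ],
  turn=[0,0,0,0,0,0,0,0,0,0,0,0],
)

```text
clock: 15.15
position: [0.5331, 0.1543, 0.2269]
ee_rot: [1.0, -0.002, 0.002, 0.003]
ft_force: [-0.4, -0.8, 0.5]
grip_width: 0.998
```

```bash
python3 - <<'E'
from h import *
w=weigh(3);circ(w,(.534,.156));save(w,"w6")
E
```

```text
t 15.3 [0.5336 0.1536 0.2278] F [ 0.27 -0.59  0.23] [0.29 0.17 0.39]
lid [0.5336 0.1552 0.0294] rms 0.0002
coaster [0.5383 0.1561 0.0498] rms 0.0003
```

View pics/w6.png

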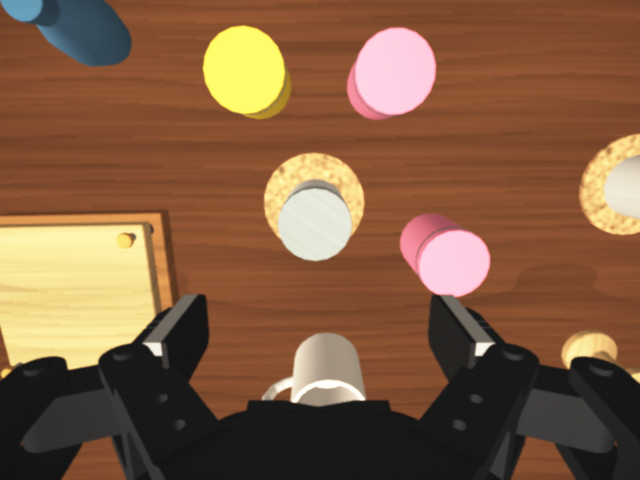

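Request:
jog_arm(
  translation=[
    [0,1.6,-30],
    [0,1.6,-65],
    [0,1.6,-100],
    [0,1.6,-135],
    [0,1.6,-165],
    [0,1.6,-183],
    [0,1.6,-192],
    [0,1.6,-194],
    [0,1.6,-194],
  ],
  turn=[0,0,0,0,0,0,0,0,0],
)

```text
clock: 16.05
position: [0.534, 0.1546, 0.0342]
ee_rot: [1.0, -0.004, 0.003, 0.003]
ft_force: [1.1, -0.2, -0.0]
grip_width: 0.997
```

Request:
jog_arm(
  translation=[
    [0,0,0],
    [0,0,0],
    [0,0,0],
    [0,0,0],
    [0,0,0],
    [0,0,0],
    [0,0,0],
    [0,0,0],
  ],
  turn=[0,0,0,0,0,0,0,0],
  grip=50,
  grip_force=35,
)

```text
clock: 16.72
position: [0.5352, 0.1549, 0.036]
ee_rot: [1.0, -0.004, 0.004, 0.003]
ft_force: [-1.2, -0.5, 6.9]
grip_width: 0.706
```

Request:
jog_arm(
  translation=[
    [0,0,5],
    [0,0,15],
    [0,0,25],
    [0,0,30],
    [0,0,30],
    [0,0,30],
    [0,0,30],
  ],
  turn=[0,0,0,0,0,0,0],
)

```text
clock: 17.3
position: [0.5349, 0.1548, 0.0658]
ee_rot: [1.0, -0.004, 0.004, 0.003]
ft_force: [-0.2, 0.3, -4.5]
grip_width: 0.706
```

```bash
python3 - <<'E'
from h import *
w=weigh(6);lidx(w,.111,.155)
E
```

```text
t 17.6 [0.535  0.1549 0.0658] F [ 0.18 -0.1  -4.21] [0.29 0.34 0.52]
lid x,y [0.5906 0.1545] rms 0.00192
```

Request:
jog_arm(
  translation=[
    [0,0,15],
    [0,0,40],
    [0,0,70],
    [0,0,100],
    [-10,18,120],
    [-28,46,140],
    [-46,76,154],
    [-64,106,154],
    [-82,136,154],
    [-98,163,154],
    [-112,187,154],
    [-122,205,154],
  ],
  turn=[0,0,0,0,0,0,0,0,0,0,0,0],
)

```text
clock: 18.6
position: [0.4108, 0.3623, 0.2199]
ee_rot: [1.0, -0.003, 0.004, 0.003]
ft_force: [0.2, -0.3, -4.4]
grip_width: 0.699
```

Request:
jog_arm(
  translation=[
    [-4,7,0],
    [-10,18,0],
    [-10,18,0],
    [-10,18,0],
  ],
  turn=[0,0,0,0],
)

```text
clock: 18.93
position: [0.401, 0.38, 0.2197]
ee_rot: [1.0, -0.002, 0.004, 0.003]
ft_force: [0.0, 0.2, -4.7]
grip_width: 0.701
```

```bash
python3 - <<'E'
from h import *
w=weigh(1);save(w,"w7")
for l in("board_top",):
    for d in manip.pinpoint(w,l):print(d["at"],d["confidence"],ray(w,d["at"],.049))
    for d in manip.outline_of(w,l):print(d["extent"],d["confidence"])
for a in(-1,1):
    for b in(-1,1):print(a,b,proj(w,(.452+.064*a,.380+.064*b,.065)).round(1))
t=manip.camera("top");save(t,"t1")
E
```

```text
t 18.9833 [0.4015 0.3793 0.2197] F [-0.11 -0.34 -4.79] [0. 0. 0.]
[312.0, 158.5] 0.94 [0.45237738 0.38356516 0.049     ]
[219.1, 59.7, 409.4, 248.0] 0.7
-1 -1 [394.  238.1]
-1 1 [239.7 239.2]
1 -1 [401.9  71.4]
1 1 [229.4  72.3]
```

View pics/w7.png

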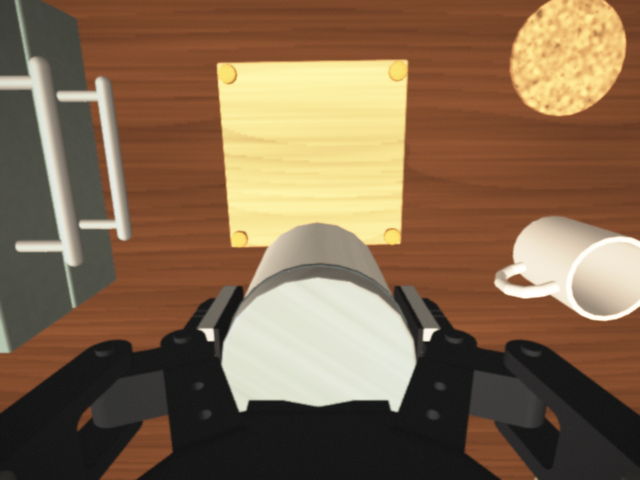

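```bash
python3 - <<'E'
from h import *
w=manip.camera("wrist")
g=w["frame"].astype(int)
hsv=cv2.cvtColor(w["frame"],cv2.COLOR_RGB2HSV)
# cap centroids by colour: more saturated / darker than board
obs=[]
for c in((228,73),(398,70),(239,239),(392,237)):
    x,y=c;pt=hsv[y-13:y+14,x-13:x+14].astype(int)
    m=(pt[...,1]>150)&(pt[...,2]>150)&(pt[...,0]<25)&(pt[...,0]>16);yy,xx=np.nonzero(m)
    print(c,pt[13,13],m.sum(),(x-13+xx.mean()).round(1) if m.any() else 0,(y-13+yy.mean()).round(1) if m.any() else 0)
obs=np.array([(228,73),(398,70),(239,239),(392,237)],float)
sg=[(1,1),(1,-1),(-1,1),(-1,-1)]
def f(s):
    c,d=np.cos(s[2]),np.sin(s[2])
    return np.concatenate([proj(w,(s[0]+.064*(a*c-b*d),s[1]+.064*(a*d+b*c),.065))-o for(a,b),o in zip(sg,obs)])
s=least_squares(f,[.452,.38,0]);print(s.x.round(4),s.fun.round(1))
# board quad from mask-like threshold
m=((hsv[...,2]>215)&(hsv[...,1]>60)&(hsv[...,1]<140)).astype(np.uint8);m[255:]=0;m[:, :200]=0;m[:,430:]=0
h=cv2.convexHull(cv2.findNonZero(cv2.morphologyEx(m,cv2.MORPH_OPEN,np.ones((3,3)))))
q=cv2.approxPolyDP(h,8,True)[:,0];print(q.tolist());Q=np.array([ray(w,p,.049)[:2] for p in q]);print(Q.round(4).tolist(),Q.mean(0))
# lid
zl=.2647;e=[]
v=g.sum(2)
for c in range(270,370,5):
    col=v[250:310,c];e.append((c,250+np.argmax(np.diff(cv2.GaussianBlur(col.astype(np.float32)[:,None],(1,5),0)[:,0]))+.5))
X=np.array([ray(w,p,zl)[:2] for p in e])
r=least_squares(lambda s:np.hypot(X[:,0]-s[0],X[:,1]-s[1])-.0298,[.40,.38],loss="soft_l1",f_scale=.001)
print("lid",r.x.round(4),np.abs(r.fun).max().round(4),manip.get_obs()["position"].round(4))
E
```

```text
(228, 73) [ 25 137 251] 44 230.5 77.7
(398, 70) [ 25 140 250] 23 397.7 77.0
(239, 239) [ 25 141 252] 40 241.0 238.0
(392, 237) [ 25 139 252] 35 392.5 234.3
[0.4531 0.3806 0.0058] [-1.3 -0.4  1.1  0.2 -0.5  0.4  0.8  0.1]
[[404, 61], [398, 244], [231, 247], [216, 65]]
[[0.5268, 0.3101], [0.379, 0.308], [0.3777, 0.4547], [0.525, 0.4564]] [0.45214723 0.38229521]
lid [0.3999 0.3792] 0.0002 [0.4016 0.3794 0.2198]
```

Request:
jog_arm(
  translation=[
    [15,1,0],
    [35,2,0],
    [48,2,0],
    [52.5,2,0],
    [52.5,2,-20],
    [52.5,2,-50],
    [52.5,2,-80],
    [52.5,2,-105],
    [52.5,2,-120],
    [52.5,2,-128],
    [52.5,2,-130],
    [52.5,2,-130],
  ],
  turn=[0,0,0,0,0,0,0,0,0,0,0,0],
)

```text
clock: 20.18
position: [0.454, 0.3815, 0.0902]
ee_rot: [1.0, -0.003, 0.004, 0.003]
ft_force: [0.0, 0.0, -4.2]
grip_width: 0.701
```

```bash
python3 - <<'E'
from h import *
w=weigh(1);save(w,"w8")
E
```

```text
t 20.2333 [0.4544 0.3818 0.0909] F [ 0.17 -0.38 -3.98] [0. 0. 0.]
```

View pics/w8.png

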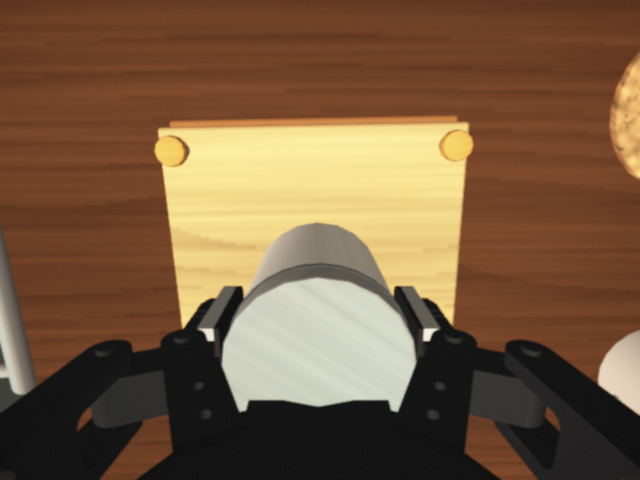

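Request:
jog_arm(
  translation=[
    [0,0,-4],
    [0,0,-8],
    [0,0,-11],
    [0,0,-13],
    [0,0,-15],
    [0,0,-17],
    [0,0,-19],
    [0,0,-20.5],
    [0,0,-22],
    [0,0,-22],
    [0,0,-22],
  ],
  turn=[0,0,0,0,0,0,0,0,0,0,0],
)

```text
clock: 21.15
position: [0.4546, 0.3819, 0.069]
ee_rot: [1.0, -0.003, 0.005, 0.002]
ft_force: [0.5, 0.5, -1.7]
grip_width: 0.7
```

Request:
jog_arm(
  translation=[
    [0,0,-0.5],
    [0,0,-1],
    [0,0,-1.3],
    [0,0,-1.3],
  ],
  turn=[0,0,0,0],
)

```text
clock: 21.48
position: [0.4546, 0.3819, 0.0676]
ee_rot: [1.0, -0.003, 0.005, 0.002]
ft_force: [1.0, -0.5, -1.3]
grip_width: 0.702
```

Request:
jog_arm(
  translation=[
    [0,0,-0.3],
    [0,0,-0.6],
    [0,0,-0.6],
  ],
  turn=[0,0,0],
)

```text
clock: 21.73
position: [0.4546, 0.3819, 0.0672]
ee_rot: [1.0, -0.003, 0.005, 0.002]
ft_force: [0.3, -0.0, 0.6]
grip_width: 0.705
```

Contact with the stop reached; release, then rise.

Request:
jog_arm(
  translation=[
    [0,0,0],
    [0,0,0],
    [0,0,0],
    [0,0,0],
    [0,0,0],
    [0,0,0],
    [0,0,0],
  ],
  turn=[0,0,0,0,0,0,0],
  grip=85,
)

```text
clock: 22.32
position: [0.4546, 0.382, 0.0672]
ee_rot: [1.0, -0.003, 0.005, 0.002]
ft_force: [0.4, 0.6, 1.1]
grip_width: 1.002
```

Request:
jog_arm(
  translation=[
    [0,0,10],
    [0,0,30],
    [0,0,65],
    [0,0,100],
    [0,0,130],
    [0,0,150],
    [-15,0,160],
    [-30,0,160],
    [-40,0,160],
    [-40,0,160],
    [-40,0,160],
  ],
  turn=[0,0,0,0,0,0,0,0,0,0,0],
)

```text
clock: 23.23
position: [0.4145, 0.3818, 0.2273]
ee_rot: [1.0, -0.003, 0.005, 0.002]
ft_force: [-0.1, -0.1, -0.7]
grip_width: 0.997
```

```bash
python3 - <<'E'
from h import *
w=weigh(1);s=manip.camera("scene");t=manip.camera("top")
a=cv2.resize(w["frame"],(400,300));b=cv2.resize(s["frame"],(800,600))[150:600]
c=cv2.resize(t["frame"],(400,300))
im=np.vstack([np.hstack([a,c]),cv2.resize(s["frame"][150:390,120:],(800,300+69))[:300]])
cv2.imwrite("pics/e.png",im[:,:,::-1])
for zl in(.112,.124):
  hsv=cv2.cvtColor(w["frame"],cv2.COLOR_RGB2HSV)
  m=((hsv[...,1]<60)&(hsv[...,2]>175)).astype(np.uint8);m[:, :200]=0;m[:,440:]=0;m[300:]=0
  n,L,st,ce=cv2.connectedComponentsWithStats(m);i=1+np.argmax(st[1:,4])
  h=cv2.convexHull(cv2.findNonZero((L==i).astype(np.uint8)))[:,0]
  X=np.array([ray(w,q,zl)[:2] for q in h]);r=least_squares(lambda s:np.hypot(*(X-s[:2]).T)-s[2],[.45,.38,.03],loss="soft_l1",f_scale=.001);print(zl,r.x.round(4),st[i])
for p in(t,):
  for c in((.45,-.371),(.554,-.159)):circ(p,c)
E
```

```text
t 23.2833 [0.4151 0.3815 0.2271] F [ 0.94  0.08 -0.13] [0. 0. 0.]
0.112 [0.4528 0.3818 0.0295] [ 274  138   86   86 5757]
0.124 [0.454  0.3818 0.0281] [ 274  138   86   86 5757]
lid [ 0.4489 -0.3687  0.0275] rms 0.0009
coaster [ 0.4478 -0.3674  0.0488] rms 0.0006
lid [ 0.5504 -0.1545  0.0303] rms 0.0024
coaster [ 0.552  -0.1572  0.0493] rms 0.0005
```

View pics/e.png

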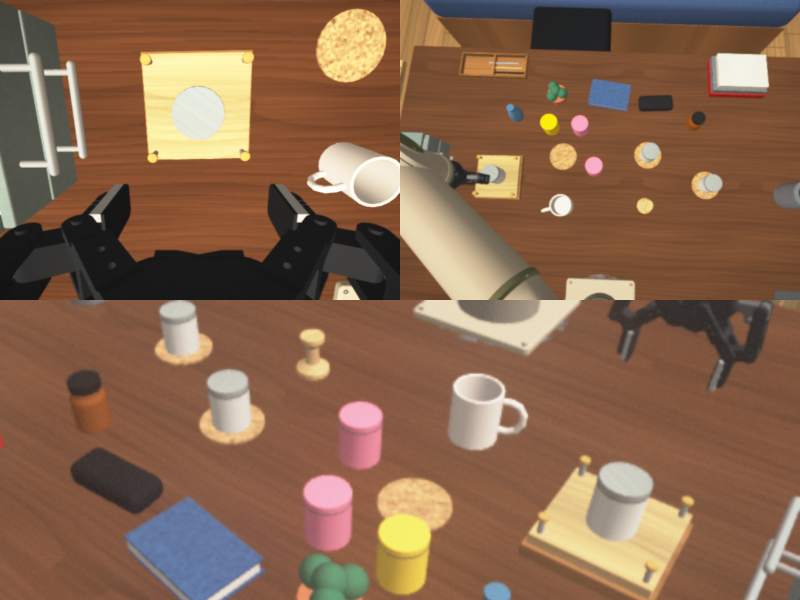

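```bash
python3 -c "
from workcell import manip
print(manip.hand_in())"
```

```text
the job is handed in; nothing more can be done
None
```

The full tin now stands upright in the middle of the flower press's board, and the job is handed in. I lifted each tin off its coaster to weigh it. Two read about 1.5 N and 1.2–1.3 N, so they are nearly empty. The one on the coaster nearest the press (between the pink and yellow look-alikes) read about 4.2 N, so it is the full one. It all took about 23 s on the robot clock, and nothing else on the desk was touched.

- **Full tin:** my last check put its lid at (0.453, 0.382), against a board centre of about (0.4525, 0.3815). The lid's apparent size fits the board being fully down: 29.5 mm radius at that height, against 28.1 mm if it were still raised. The tool was also at the height expected for the lower stop. I could not read the board's travel directly.
- **Light tins:** both started 4–5 mm off-centre, so I set them back on their own coasters, within about 1 mm of the middle going by the wrist camera. The top camera's lid fits for these two were 2–3 mm off and noisier; I trusted the wrist camera because its coaster fits matched the given size more closely.
- **Harder contact:** the first light tin was set down with about 23 N at the wrist, more than I intended but within the limits. The full tin met the stop with under 2 N.

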